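# Fit a five-hole rotor onto the studs of a test spindle

## Task

Fit the aluminium rotor wheel onto the test spindle: pick it up by its hub, slip its centre bore over the pilot pin, turn it under a light push until all five holes drop over the five studs, slide it home flat on the flange and let go of it. Do not force it: the sprung spindle must never be pushed harder than 25 N, and about 10 N is plenty for finding the studs. Leave the loose impeller and the hand-held meter on the bench where they are.

Things in the scene. Friction and masses are not known exactly. Their poses are not given: they have to be found in the camera images.
- rotor_grip (a point): Grip point of the loose aluminium rotor wheel (0.2 kg, 52 mm high): middle of its hub's grip flats, on the axis, 38 mm above the underside; z up the axis. The hub is a block 30 mm along x and 24 mm along y, from the disc (8 mm) up to 52 mm. Grip across the flats (along y) from above, fingertips at least 6 mm above the disc: stud tips come 4 mm through it. It starts flat on the bench, hub up.
- rotor_underside (a point): Centre of the rotor's flat underside, 38 mm below rotor_grip, same axes: a round disc 76 mm across, 8 mm thick, with low 3.5 mm ribs on top and a centre bore of 15 mm diameter, blind, 28 mm deep. Home: this point is at flange_face. Resting on the stud tips: 12 mm above it.
- rotor_hole (a point): Centre, at the underside, of one of the rotor's five round through holes, 9 mm diameter, spaced 72 degrees apart on a circle of 24 mm radius about the axis; this one lies in +x of the rotor's axes.
- flange_face (a point): Centre of the upper face of the test spindle's steel flange, 74 mm diameter, 60 mm above the bench; z up the spindle's axis. It goes down with the flange when pressed. x, y are those of the stand (fixed; base plate 80 x 80 x 8 mm, dark motor housing). Five studs rise from the flange, 6 mm diameter, 12 mm high with tapered tips, 72 degrees apart on a circle of 24 mm radius.
- pilot_tip (a point): Top centre of the pilot pin in the middle of the flange, 20 mm above flange_face: 14 mm diameter, its top 4 mm tapered to 9 mm. The angle at which the studs stand about it differs each time and is NOT given by these frames: it must be seen or felt. A brake of 0.35 N m holds the flange while a disc turns on the stud tips; it slips if the studs are pushed sideways harder.
- carriage (a joint): How far the flange is pressed down on its spring, m: 0 = up at its stop (start), at most 0.016. 4.5 N starts it, then 2.2 N per mm: 10 N at 2.5 mm, 25 N at 9.3 mm. With the disc pressed on the stud tips and turned, the flange springs back up and the push falls off as the studs enter the holes, which they do within about 3 degrees either side of true.
- impeller_mid (a point): Bystander: middle of a loose black impeller wheel, 55 mm diameter and 20 mm high (point 10 mm above its underside).
- meter_mid (a point): Bystander: middle of a loose orange hand-held meter, 54 x 114 x 30 mm, lying flat (point 15 mm above its underside).

How it is judged:
By the outcome, as a careful person would: the job done as asked, in the order asked, and still so for the second after the job is handed in, with the robot touching nothing.
It also fails if it takes over 51 s, if anything falls off the work surface, if the arm or the gripper's body presses on something with over 40 N, if the wrist force passes 120 N, or if a joint passes its speed limit or range.

## Robot

A 6-joint arm with a two-finger parallel gripper is mounted at the origin on a cart in front of the work surface, level with it; the furniture and walls round the work are solid. World frame = base frame: x ahead of the robot, y to its left, z up, the work surface at z = 0. Lengths are in m, angles in rad, forces in N, time in s.
With the tool pointing down it reaches from about 0.325 to 0.85 m from the base axis. Payload 4.4 kg.
Tool frame: the origin (TCP) lies between the finger pads; the fingertips stand 17 mm ahead of it and the grasp point (between the pads) lies 2 mm behind it; z points along the fingers, y is the line along which they close (so a half turn about z gives the same grasp; the last joint's range is limited). The gripper opens to 94 mm and grips with 3 to 60 N. Pads are 16 mm wide; open, the fingers measure 119 mm over their backs; the gripper's body (75 mm by 177 mm) begins 78 mm behind the grasp point.
Start: joints at [1.149, 0.207, 1.542, -0, 1.393, -0.15], TCP at [0.154, 0.554, 0.222] pointing down, gripper open.
Joint ranges: [-2.73, 2.73], [-0.86, 2.22], [0.23, 2.46], [-1.11, 4.25], [0.08, 2.63], [-2.82, 2.82]. Speed limits (rad/s): [2.79, 2.79, 3.14, 3.14, 3.14, 3.14].

## Interface

Orientations are given as [roll, pitch, yaw] about the fixed x, y, z axes, in that order (R = Rz(yaw) Ry(pitch) Rx(roll)).
In Python, from station import r gives the robot as it stands. The module is installed in compiled form; this text tells all that it offers.
- The arm moves only by the tool drive_tool, never from a script. Its arguments are lists of equal length, an entry for each row: "fingers": the closure in counts, from 0 (fully open) to 255 (shut); "travel": the shift along the tool's x, y, z in m, a list of three; "rotation": the turn, a rotation vector about the tool's x, y, z in degrees, a list of three. A call has 1 to 20 rows; each row shifts and turns the commanded pose from where the row before left it, along the tool's axes as they then stand; what a row does not reach is not made up. A row lasts 1/8 s, in which the tool goes at most 62.5 mm and 10.7 degrees, less where a joint would pass 70% of its speed; a pose out of reach is approached as far as the arm can. A call is refused whole if a number of a shift passes 0.0625 or a number of a turn 10.7, either way. A call with a gripper value outside its range is refused whole. The fingers move at their own pace and stop on an object; the grip force is fixed at half the most. Time passes only in rows, so rows that do not move let the fingers close. It gives the time, the measured TCP pose, the force, the opening and the grip force at its end, in the units of the state.
- r.read_state(): the state, without advancing time (a new reading comes with each control period).
- r.camera(name): name is "scene" or "top"; returns the picture (384x512x3 uint8, red, green, blue); there is no depth.
- r.camera_model(name): a dict with "K" (3x3 intrinsics, pixels), "origin" and "rotation" of the camera in the world. Camera axes: x right, y up, looking along -z (the intrinsics and any distortion apply to the point x, -y, -z); pixel columns grow to the right and rows downward; lengths in m; the calibration is good to about 2 mm. A picture is of the moment at which its call begins. camera_model takes no time and is no camera call.
- r.sign_off(): hands the job in; it is judged then, once.
The state is a dict: "clock": time; "joint_positions": joint angles; "joint_vel": joint speeds; "effort": joint torques, N m; "tool_pos": TCP position; "ee_rot": TCP orientation; "ft_force": force on the tool from outside, world axes, zero at the start; "wrist_torque": the same for the moment, N m; "finger_gap": finger opening in m; "finger_force": force on a finger pad.
Only numpy, scipy, OpenCV 4.12 (cv2) and the standard library are available. Lean on these libraries where they do the work, as an engineer would, in place of code of your own. Each camera call takes 0.05 s, during which the arm holds its last target. There are 200 camera calls.

## Working session

There is one attempt and no reset: what is moved stays moved. The work goes in short steps, Python scripts to look and compute and a tool call to move; the robot and the scene stay as the last step left them, time stands still between calls to the robot, and variables do not carry over. Pictures are saved under pics/ and viewed, at most 10 in all, crops included, and the job is handed in when it is done.

Besides the shell and the picture viewer there is one more tool, called after "Request:" in YAML: its name, and indented under it one key for each argument. drive_tool: Moves the arm, as the interface text tells. Its arguments: {"type":"object","properties":{"fingers":{"type":"array","items":{"type":"number"}},"travel":{"type":"array","items":{"type":"array","items":{"type":"number"}}},"rotation":{"type":"array","items":{"type":"array","items":{"type":"number"}}}},"required":["fingers","travel","rotation"]}

```bash
mkdir -p pics; python3 - <<'E'
from station import r
import cv2,numpy as np
for n in("scene","top"):
    im=r.camera(n); cv2.imwrite(f"pics/{n}0.png",cv2.resize(im[:,:,::-1],(768,576),interpolation=cv2.INTER_CUBIC)); cv2.imwrite(f"{n}0_raw.png",im[:,:,::-1])
    m=r.camera_model(n); print(n,{k:np.round(v,4).tolist() if not isinstance(v,str) else v for k,v in m.items()})
print({k:np.round(v,3).tolist() for k,v in r.read_state().items()})
E
```

```text
scene {'K': [[487.6571, 0.0, 258.3903], [0.0, 487.6571, 193.2226], [0.0, 0.0, 1.0]], 'origin': [-0.046, -0.5888, 0.5144], 'rotation': [1.0825, -0.0211, -0.8483]}
top {'K': [[380.3271, 0.0, 250.7266], [0.0, 380.3271, 196.7051], [0.0, 0.0, 1.0]], 'origin': [0.414, -0.0408, 0.9321], 'rotation': [0.1737, 0.0008, -1.5984]}
{'clock': 0.1, 'joint_positions': [1.149, 0.207, 1.543, -0.0, 1.393, -0.151], 'joint_vel': [-0.001, -0.003, -0.004, 0.0, 0.002, 0.002], 'effort': [-0.001, -37.187, -28.229, 0.07, 0.031, -0.0], 'tool_pos': [0.154, 0.553, 0.221], 'ee_rot': [-3.14, -0.0, 2.87], 'ft_force': [0.042, -0.281, -0.469], 'wrist_torque': [0.029, -0.025, 0.062], 'finger_force': 0.0, 'finger_gap': 0.094}
```

View pics/top0.png

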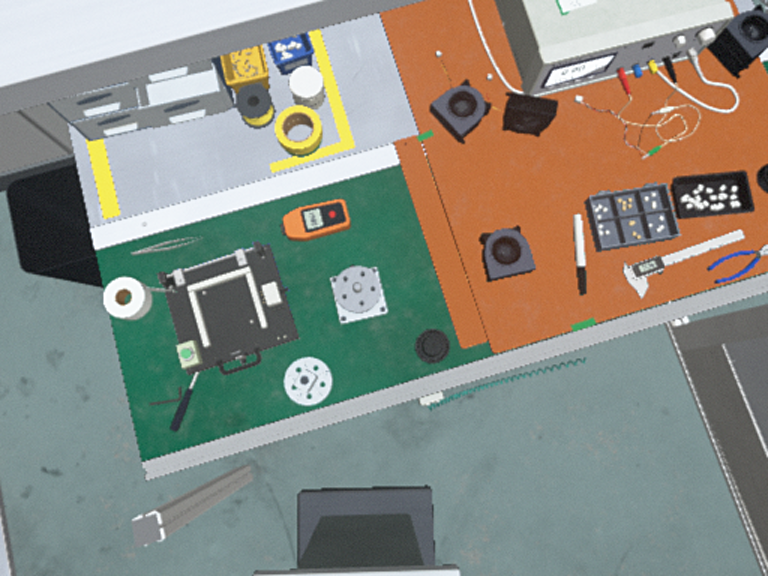

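View pics/scene0.png

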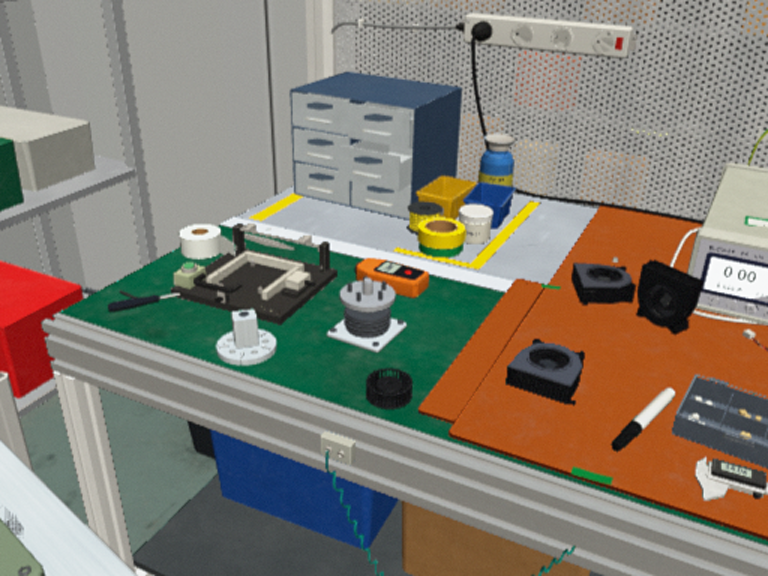

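The top view shows the rotor at about (308,381), the spindle at (358,288), the meter at (316,219) and the impeller at (432,345). The scene view shows the rotor at (246,340) and the spindle at (368,300). I'll crop in closer next.

```bash
python3 - <<'E'
import cv2,numpy as np
t=cv2.imread("top0_raw.png");s=cv2.imread("scene0_raw.png")
def c(im,u,v,h=20,w=None): 
    return cv2.resize(im[v-h:v+h,u-h:u+h],(400,400),interpolation=cv2.INTER_CUBIC)
cv2.imwrite("pics/crop0.png",np.hstack([c(t,205,254),c(t,239,192)]))
E
cat > h.py <<'E'
import numpy as np
from scipy.spatial.transform import Rotation as R
def ray(m,u,v):
    K=m["K"]; d=np.array([(u-K[0][2])/K[0][0],-(v-K[1][2])/K[1][1],-1.])
    return np.array(m["origin"]),R.from_euler("xyz",m["rotation"]).as_matrix()@d
def onplane(m,u,v,z):
    o,d=ray(m,u,v); return o+d*(z-o[2])/d[2]
def proj(m,p):
    q=R.from_euler("xyz",m["rotation"]).as_matrix().T@(np.array(p)-m["origin"]); K=m["K"]
    return K[0][2]-K[0][0]*q[0]/q[2], K[1][2]+K[1][1]*q[1]/q[2]
E
python3 - <<'E'
from station import r
from h import *
t=r.camera_model("top")
print("rotor",onplane(t,308/1.5,381/1.5,.01),"flange",onplane(t,358/1.5,288/1.5,.07))
print("scene",onplane(r.camera_model("scene"),246/1.5,345/1.5,.01),"fl", onplane(r.camera_model("scene"),368/1.5,300/1.5,.06))
E
```

```text
rotor [0.43932143 0.06813047 0.01      ] flange [ 0.57702136 -0.01680579  0.07      ]
scene [0.4357313 0.0628658 0.01     ] fl [ 0.56373746 -0.03042159  0.06      ]
```

View pics/crop0.png

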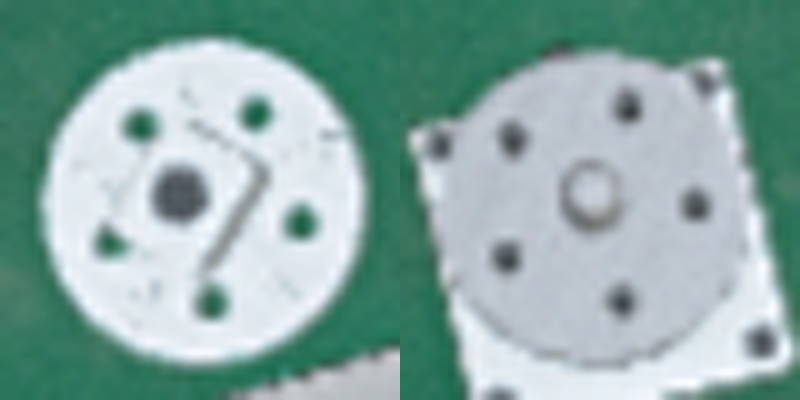

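The crop shows the rotor holes as green dots about (205,202), and the hub's long axis points to the hole at (258,115). The studs are the dark dots around the pilot at (592,195). Next I measure both with masks.

```bash
cat > m.py <<'E'
from station import r
from h import *
import cv2
t=r.camera_model("top");s=r.camera_model("scene")
T=cv2.imread("top0_raw.png");S=cv2.imread("scene0_raw.png")
def blobs(mask,u0,v0,gray=None,lo=3,hi=60):
    n,l,st,c=cv2.connectedComponentsWithStats(mask.astype(np.uint8))
    out=[]
    for i in range(1,n):
        if lo<=st[i,4]<=hi:
            ys,xs=np.where(l==i); w=gray[ys,xs] if gray is not None else np.ones(len(xs))
            out.append((np.average(xs,weights=w)/4+u0-.375,np.average(ys,weights=w)/4+v0-.375,st[i,4]))
    return out
def crop(im,u,v,h): return cv2.resize(im[v-h:v+h,u-h:u+h],None,fx=4,fy=4,interpolation=cv2.INTER_CUBIC).astype(int)
c=crop(T,205,254,18); g=c[:,:,1]-c[:,:,2]   # green minus red
H=[b for b in blobs(g>40,187,236,g,60,400)]
H=[b for b in H if np.hypot(b[0]-205,b[1]-254)<13]
P=np.array([onplane(t,b[0],b[1],.005)[:2] for b in H]);C=P.mean(0)
print("holes",len(H),C,np.degrees(np.arctan2(*(P-C).T[::-1])),np.linalg.norm(P-C,axis=1))
# disc outline
w=((g<25)&(c.sum(2)>350)).astype(np.uint8)
k=max(cv2.findContours(w,0,1)[0],key=cv2.contourArea);h=cv2.convexHull(k)
e=cv2.fitEllipse(k);print("disc",onplane(t,e[0][0]/4+187-.375,e[0][1]/4+236-.375,.006),e[1])
c=crop(T,239,192,15); gr=c.sum(2)/3
B=[b for b in blobs(gr<110,224,177,255-gr,30,400) if 6<np.hypot(b[0]-238.5,b[1]-192)<13]
P=np.array([onplane(t,b[0],b[1],.070)[:2] for b in B]);C=P.mean(0)
print("studs",len(B),[b[2] for b in B],C,np.degrees(np.arctan2(*(P-C).T[::-1])),np.linalg.norm(P-C,axis=1))
cs=S[190-15:190+75,130:300]
cv2.imwrite("pics/crop1.png",cv2.resize(S[170:250,140:280],(798,456),interpolation=cv2.INTER_CUBIC))
E
python3 m.py
```

```text
holes 5 [0.43998325 0.06926257] [ -31.1916714    39.48122427 -103.60979842  113.62468706 -175.16192481] [0.02432144 0.0240562  0.02393852 0.02465268 0.02394587]
disc [0.43994997 0.06936806 0.006     ] (124.72317504882812, 127.01632690429688)
studs 5 [np.int32(55), np.int32(52), np.int32(54), np.int32(57), np.int32(40)] [ 0.57733798 -0.01496036] [ -21.69062023   49.98435671  -93.47756867  121.60480997 -165.61064215] [0.0236559  0.02385427 0.02368111 0.02364522 0.02425203]
```

View pics/crop1.png

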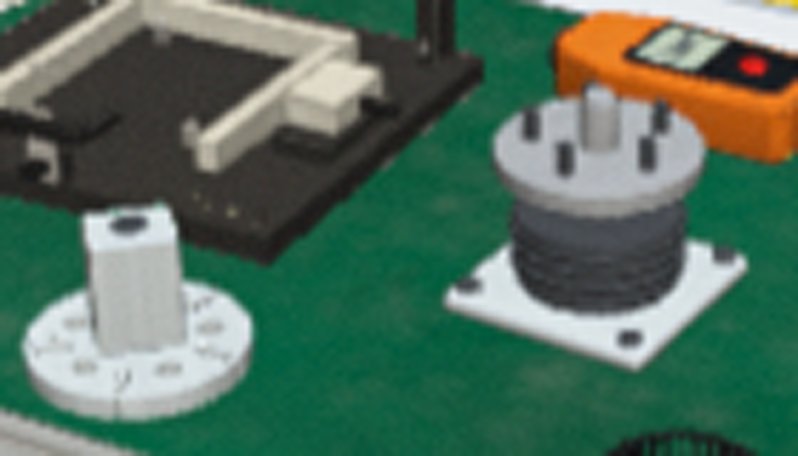

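The scene crop confirms the hub block and shows the five studs around the pilot. From the masks:

- **Rotor:** centre (0.440, 0.0693), yaw about -31.4°.
- **Spindle:** centre (0.5773, -0.015), studs at -21.8° mod 72.

I'll go above the rotor with the fingers partly open.

Request:
drive_tool:
  fingers: [115,115,115,115,115,115,115,115,115,115,115,115,115,115,115,115,115,115,115,115]
  travel:
    - [-0.029,-0.0279,0]
    - [-0.029,-0.0279,0]
    - [-0.029,-0.0279,0]
    - [-0.029,-0.0279,0]
    - [-0.029,-0.0279,0]
    - [-0.029,-0.0279,0]
    - [-0.029,-0.0279,0]
    - [-0.029,-0.0279,0]
    - [-0.029,-0.0279,0]
    - [-0.029,-0.0279,0]
    - [-0.029,-0.0279,0]
    - [-0.029,-0.0279,0]
    - [-0.029,-0.0279,0]
    - [-0.029,-0.0279,0]
    - [0,0,0.02]
    - [0,0,0.02]
    - [0,0,0.02]
    - [0,0,0.02]
    - [0,0,0]
    - [0,0,0]
  rotation:
    - [0,0,0]
    - [0,0,0]
    - [0,0,0]
    - [0,0,0]
    - [0,0,0]
    - [0,0,0]
    - [0,0,0]
    - [0,0,0]
    - [0,0,0]
    - [0,0,0]
    - [0,0,0]
    - [0,0,0]
    - [0,0,0]
    - [0,0,0]
    - [0,0,3.95]
    - [0,0,3.95]
    - [0,0,3.95]
    - [0,0,3.95]
    - [0,0,0]
    - [0,0,0]

```text
clock: 2.6
tool_pos: [0.4409, 0.0686, 0.1429]
ee_rot: [3.141, 0.001, 2.595]
ft_force: [-0.1, 0.3, 0.2]
finger_gap: 0.0515
finger_force: 0.0
```

Request:
drive_tool:
  fingers: [115,115,115,115,115,115,115,115,255,255,255,255,255,255,255]
  travel:
    - [0.001,0,0.02]
    - [0,0,0.02]
    - [0,0,0.02]
    - [0,0,0.02]
    - [0,0,0.017]
    - [0,0,0.01]
    - [0,0,0]
    - [0,0,0]
    - [0,0,0]
    - [0,0,0]
    - [0,0,0]
    - [0,0,0]
    - [0,0,0]
    - [0,0,0]
    - [0,0,0]
  rotation:
    - [0,0,0]
    - [0,0,0]
    - [0,0,0]
    - [0,0,0]
    - [0,0,0]
    - [0,0,0]
    - [0,0,0]
    - [0,0,0]
    - [0,0,0]
    - [0,0,0]
    - [0,0,0]
    - [0,0,0]
    - [0,0,0]
    - [0,0,0]
    - [0,0,0]

```text
clock: 4.47
tool_pos: [0.4401, 0.0693, 0.0357]
ee_rot: [3.141, 0.0, 2.594]
ft_force: [-0.8, 2.6, 3.6]
finger_gap: 0.0241
finger_force: 30.0
```

Request:
drive_tool:
  fingers: [255,255,255,255,255,255,255,255,255,255,255,255,255,255,255]
  travel:
    - [0,0,-0.01]
    - [0,0,-0.02]
    - [0,0,-0.03]
    - [0,0,-0.03]
    - [0,0,-0.02]
    - [-0.02,0,0]
    - [-0.028,0,0]
    - [-0.03,0,0]
    - [-0.03,0,0]
    - [-0.028,0,0]
    - [-0.015,0,0]
    - [-0.01,0,0]
    - [0,0,0]
    - [0,0,0]
    - [0,0,0]
  rotation:
    - [0,0,0]
    - [0,0,0]
    - [0,0,0]
    - [0,0,0]
    - [0,0,0]
    - [0,0,0]
    - [0,0,0]
    - [0,0,0]
    - [0,0,0]
    - [0,0,0]
    - [0,0,0]
    - [0,0,0]
    - [0,0,0]
    - [0,0,0]
    - [0,0,0]

```text
clock: 6.35
tool_pos: [0.5767, -0.0142, 0.1455]
ee_rot: [-3.142, -0.0, 2.595]
ft_force: [-0.4, 1.0, -1.1]
finger_gap: 0.0236
finger_force: 30.0
```

```bash
python3 - <<'E'
from station import r
from h import *
import cv2
a=r.read_state(); p=a["tool_pos"]; print(p,a["ee_rot"],a["ft_force"])
for n in("scene","top"):
    im=r.camera(n)[:,:,::-1]; cv2.imwrite(f"{n}1_raw.png",im)
s=r.camera_model("scene");t=r.camera_model("top")
im=cv2.imread("scene1_raw.png")
cv2.imwrite("pics/s1.png",cv2.resize(im[140:240,190:310],(720,600),interpolation=cv2.INTER_CUBIC))
u=[p[0],p[1],p[2]-.0357]
print("predicted rotor underside px",proj(s,u),"pilot tip",proj(s,[.5773,-.015,.08]),"flange",proj(s,[.5773,-.015,.06]))
E
```

```text
[ 0.57667913 -0.01417278  0.14554241] [-3.14150427e+00 -2.14708449e-04  2.59467382e+00] [-0.36366531  0.97230324 -1.10539069]
predicted rotor underside px (np.float64(243.91717873344928), np.float64(172.12471325857587)) pilot tip (np.float64(244.33485503736532), np.float64(185.96653086472108)) flange (np.float64(244.2579802047973), np.float64(194.99887802350685))
```

View pics/s1.png

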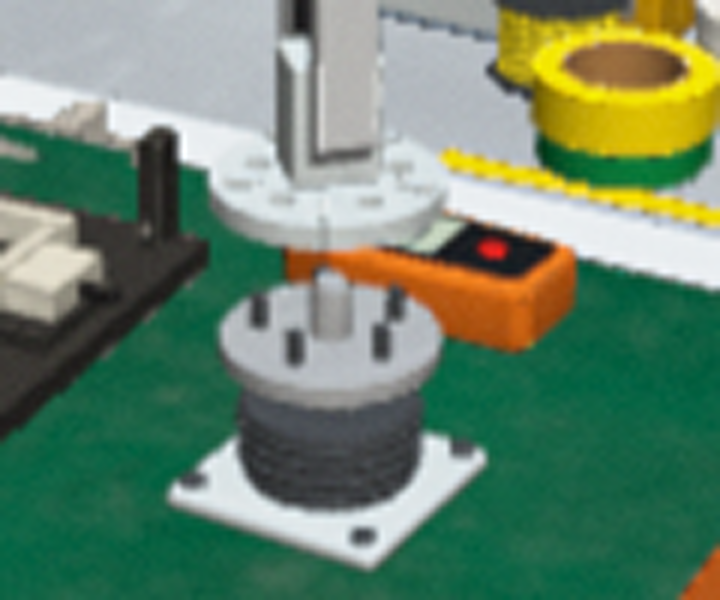

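The disc axis and flange axis differ by about 0.4 raw px, which matches the measured 0.6/0.8 mm residual. I correct that and lower to just above the pilot tip, then a few mm in.

Request:
drive_tool:
  fingers: [255,255,255,255,255,255,255,255]
  travel:
    - [-0.0009,-0.0004,0.01]
    - [0,0,0.01]
    - [0,0,0.007]
    - [0,0,0]
    - [0,0,0.002]
    - [0,0,0.002]
    - [0,0,0.001]
    - [0,0,0]
  rotation:
    - [0,0,0]
    - [0,0,0]
    - [0,0,0]
    - [0,0,0]
    - [0,0,0]
    - [0,0,0]
    - [0,0,0]
    - [0,0,0]

```text
clock: 7.45
tool_pos: [0.5778, -0.0155, 0.1135]
ee_rot: [3.142, 0.0, 2.594]
ft_force: [-0.3, 0.6, -2.0]
finger_gap: 0.0239
finger_force: 30.0
```

Request:
drive_tool:
  fingers: [255,255,255,255]
  travel:
    - [0,0,0.001]
    - [0,0,0.001]
    - [0,0,0.0005]
    - [0,0,0]
  rotation:
    - [0,0,0]
    - [0,0,0]
    - [0,0,0]
    - [0,0,0]

```text
clock: 7.95
tool_pos: [0.5783, -0.015, 0.1112]
ee_rot: [3.14, 0.001, 2.594]
ft_force: [1.6, 2.6, -1.5]
finger_gap: 0.0238
finger_force: 30.0
```

Request:
drive_tool:
  fingers: [255,255,255,255]
  travel:
    - [-0.0002,0.0007,0]
    - [0,0,0.001]
    - [0,0,0.001]
    - [0,0,0]
  rotation:
    - [0,0,0]
    - [0,0,0]
    - [0,0,0]
    - [0,0,0]

```text
clock: 8.45
tool_pos: [0.5784, -0.0148, 0.1088]
ee_rot: [3.141, 0.0, 2.594]
ft_force: [2.1, 2.0, -1.8]
finger_gap: 0.0238
finger_force: 30.0
```

Request:
drive_tool:
  fingers: [255,255,255,255]
  travel:
    - [-0.0003,0.0005,0]
    - [0,0,0.001]
    - [0,0,0.001]
    - [0,0,0]
  rotation:
    - [0,0,0]
    - [0,0,0]
    - [0,0,0]
    - [0,0,0]

```text
clock: 8.95
tool_pos: [0.5787, -0.0148, 0.1074]
ee_rot: [-3.141, -0.0, 2.594]
ft_force: [-0.6, 1.8, 2.8]
finger_gap: 0.0242
finger_force: 30.0
```

On the stud tips at z of about 0.1075, as predicted. I press a little further.

Request:
drive_tool:
  fingers: [255,255,255,255]
  travel:
    - [0,0,0.001]
    - [0,0,0.001]
    - [0,0,0.0005]
    - [0,0,0]
  rotation:
    - [0,0,0]
    - [0,0,0]
    - [0,0,0]
    - [0,0,0]

```text
clock: 9.45
tool_pos: [0.5788, -0.0148, 0.1053]
ee_rot: [-3.141, -0.0, 2.594]
ft_force: [-2.7, 1.6, 7.6]
finger_gap: 0.0238
finger_force: 30.0
```

About 9.5 N. I turn toward the studs (world +z, so tool -z).

Request:
drive_tool:
  fingers: [255,255,255,255,255,255,255]
  travel:
    - [0,0,0]
    - [0,0,0]
    - [0,0,0]
    - [0,0,0]
    - [0,0,0]
    - [0,0,0]
    - [0,0,0]
  rotation:
    - [0,0,-1.2]
    - [0,0,-1.2]
    - [0,0,-1.2]
    - [0,0,-1.2]
    - [0,0,-1.2]
    - [0,0,-1.0]
    - [0,0,0]

```text
clock: 10.32
tool_pos: [0.5786, -0.0148, 0.1038]
ee_rot: [-3.141, -0.0, 2.716]
ft_force: [1.1, 1.8, -3.2]
finger_gap: 0.0237
finger_force: 30.0
```

The push has fallen off, so the studs are entering. I finish the turn towards centre and start sliding down.

Request:
drive_tool:
  fingers: [255,255,255,255,255,255]
  travel:
    - [0,0,0]
    - [0,0,0]
    - [0,0,0.001]
    - [0,0,0.001]
    - [0,0,0.001]
    - [0,0,0]
  rotation:
    - [0,0,-1.2]
    - [0,0,-1.2]
    - [0,0,0]
    - [0,0,0]
    - [0,0,0]
    - [0,0,0]

```text
clock: 11.08
tool_pos: [0.5788, -0.0148, 0.1014]
ee_rot: [-3.141, -0.0, 2.758]
ft_force: [-0.1, 0.9, -1.6]
finger_gap: 0.0237
finger_force: 30.0
```

```bash
python3 -c "
from station import r
s=r.read_state();print(s['tool_pos'],s['ee_rot'],s['ft_force'],s['wrist_torque'])"
```

```text
[ 0.57879633 -0.01477375  0.1013845 ] [-3.14142625e+00 -7.26044496e-06  2.75812037e+00] [-0.12108776  0.87378043 -1.61271044] [ 0.24268627 -0.09629152 -0.00516617]
```

Request:
drive_tool:
  fingers: [255,255,255,255,255,255]
  travel:
    - [0,0,0.001]
    - [0,0,0.001]
    - [0,0,0.001]
    - [0,0,0.001]
    - [0,0,0.001]
    - [0,0,0]
  rotation:
    - [0,0,0]
    - [0,0,0]
    - [0,0,0]
    - [0,0,0]
    - [0,0,0]
    - [0,0,0]

```text
clock: 11.82
tool_pos: [0.5788, -0.0147, 0.0962]
ee_rot: [-3.141, -0.0, 2.758]
ft_force: [0.8, 0.3, -1.5]
finger_gap: 0.0235
finger_force: 30.0
```

Request:
drive_tool:
  fingers: [255,255,255,255]
  travel:
    - [0,0,0.0007]
    - [0,0,0.0007]
    - [0,0,0.0006]
    - [0,0,0]
  rotation:
    - [0,0,0]
    - [0,0,0]
    - [0,0,0]
    - [0,0,0]

```text
clock: 12.32
tool_pos: [0.5789, -0.0147, 0.095]
ee_rot: [-3.142, 0.0, 2.758]
ft_force: [-0.9, 1.9, 3.6]
finger_gap: 0.0238
finger_force: 30.0
```

Seated on the flange at z of about 0.095 with 5 N. Now I release and back off straight up.

Request:
drive_tool:
  fingers: [150,115,115,115,115,115,115,115,115,115,115]
  travel:
    - [0,0,0]
    - [0,0,0]
    - [0,0,0]
    - [0,0,0]
    - [0,0,0]
    - [0,0,-0.01]
    - [0,0,-0.03]
    - [0,0,-0.04]
    - [0,0,-0.04]
    - [0,0,-0.02]
    - [0,0,0]
  rotation:
    - [0,0,0]
    - [0,0,0]
    - [0,0,0]
    - [0,0,0]
    - [0,0,0]
    - [0,0,0]
    - [0,0,0]
    - [0,0,0]
    - [0,0,0]
    - [0,0,0]
    - [0,0,0]

```text
clock: 13.7
tool_pos: [0.5804, -0.0149, 0.2375]
ee_rot: [3.14, 0.006, 2.758]
ft_force: [0.3, 0.6, 0.0]
finger_gap: 0.0515
finger_force: 0.0
```

```bash
python3 - <<'E'
from station import r
import cv2
im=r.camera("scene")[:,:,::-1]
cv2.imwrite("pics/s2.png",cv2.resize(im[140:240,190:310],(720,600),interpolation=cv2.INTER_CUBIC))
E
```

```text
(no output)
```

View pics/s2.png

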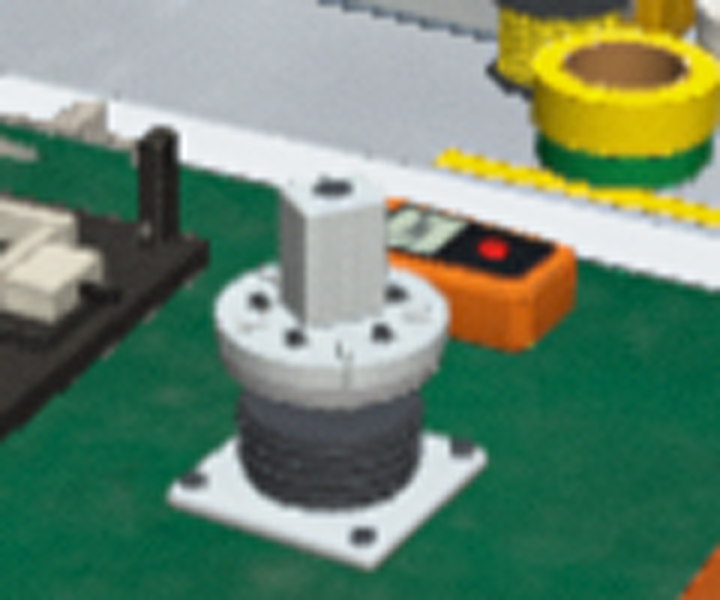

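The rotor sits flat on the flange, with stud tips showing through the holes at (260,300), (295,337), (382,332) and (397,293). The gripper is clear of it and the meter has not moved.

```bash
python3 -c "
from station import r
print(r.sign_off())"
```

```text
the job is handed in; nothing more can be done
None
```

The rotor is on the spindle, flat on the flange with the studs through its holes, and released; the push read about 9.5 N at most, the impeller and meter were left alone, and the job was handed in at about 14 s.

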